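# Refill the pipette-tip box

## Robot

A 6-joint arm with a two-finger parallel gripper is mounted at the origin on a cart in front of the work surface, level with it; the furniture and walls round the work are solid. World frame = base frame: x ahead of the robot, y to its left, z up, the work surface at z = 0. Lengths are in m, angles in degrees, forces in N, time in s.
With the tool pointing down it reaches from about 0.15 to 0.775 m from the base axis. Payload 6.1 kg.
Tool frame: the origin (TCP) lies on the centre line of the jaws, within the pads' length; the fingertips stand ctrl.tip_reach ahead of it and the grasp point (between the pads) lies 8 mm behind it (ctrl.tip_reach is the distance from the TCP to the fingertips, in m); z points along the fingers, y is the line along which they close (so a half turn about z gives the same grasp; the last joint's range is limited). The gripper opens to 85 mm and grips with 20 to 120 N. Pads are 22 mm wide; open, the fingers measure 114 mm over their backs; the gripper's body (76 mm by 85 mm) begins 54 mm behind the grasp point. The pads swing forward as they close: fully open they stand 13 mm farther back than shut.
Start: joints at [72.88, 7.208, -2.269, 80.523, 0, 90], TCP at [0.155, 0.502, 0.242] pointing down, gripper open.
Joint ranges: [-155.77, 155.77], [-54.66, 111.73], [-72.52, 77.12], [-102.08, 115.82], [-83.92, 84.16], [-180, 180]. Speed limits (degrees/s): [136.94, 136.94, 172.46, 180, 180, 180].

## Interface

Orientations are given as [roll, pitch, yaw] about the fixed x, y, z axes, in that order (R = Rz(yaw) Ry(pitch) Rx(roll)).
In Python, from workcell import sensors, imaging, workorder, ctrl gives the robot as it stands.
- The arm moves only by the tool jog_arm, never from a script. Its argument "increments" is a list of rows, each an object of numbers: "ax", "ay", "az": the turn, a rotation vector about the tool's x, y, z in degrees; "dx", "dy", "dz": the shift along the tool's x, y, z in m; "grip": the closure, from -1 (fully open) to 1 (shut). A call has 1 to 12 rows; each row shifts and turns the commanded pose from where the row before left it, along the tool's axes as they then stand; what a row does not reach is not made up. A row lasts 1/10 s, in which the tool goes at most 50 mm and 8.59 degrees, less where a joint would pass 70% of its speed; a pose out of reach is approached as far as the arm can. A call is refused whole if a number of a shift passes 0.05 or a number of a turn 8.59, either way. A call with a gripper value outside its range is refused whole. The fingers move at their own pace and stop on an object; "force" is the grip in N (left out, the last holds). Time passes only in rows, so rows that do not move let the fingers close. It gives the time, the measured TCP pose, the force, the opening and the grip force at its end, in the units of the state.
- sensors.sense(): the state, without advancing time (a new reading comes with each control period).
- imaging.get_image(name): name is "scene" or "top"; returns a dict with "image" (420x560x3 uint8, red, green, blue), "z_map" (420x560 float32, m along the optical axis (not along the pixel's ray), 0 where there is no reading), "camera_matrix" (3x3 intrinsics, pixels), "xyz" and "rotation" of the camera in the world. Camera axes: x right, y down, z forward; pixel columns grow to the right and rows downward; lengths in m; the calibration is good to about 2 mm. A picture is of the moment at which its call begins.
- workorder.hand_in(): hands the job in; it is judged then, once.
The state is a dict: "clock": time; "joints": joint angles; "joint_vel": joint speeds; "effort": joint torques, N m; "position": TCP position; "orientation": TCP orientation; "ft_force": force on the tool from outside, world axes, zero at the start; "wrist_torque": the same for the moment, N m; "gripper_width": finger opening in m; "grasp_force": force on a finger pad.
Only numpy, scipy, OpenCV 4.12 (cv2) and the standard library are available. Lean on these libraries where they do the work, as an engineer would, in place of code of your own. Each camera call takes 0.05 s, during which the arm holds its last target. There are 200 camera calls.

## Task

The open pipette-tip box is used up: pull its empty blue insert up out of the two orange end clips and lay it flat in the shallow tray on the right. Take the full insert with the yellow tips out of the refill pack, keeping it upright, set it in the box and press it down fully home so that both end clips snap over it. Then close the clear lid and press it down until its front clip snaps shut, and leave everything else where it stands.

Things in the scene. Friction and masses are not known exactly. Their poses are not given: they have to be found in the camera images.
- tip_box: pipette-tip box: open white base 94 (x) x 134 (y) x 57 mm high, fixed to the bench. Origin: centre of its underside; z up, its own x points to the lid hinge at the back, y along its length. Cavity 87 x 126 mm with a bevelled rim; a ledge inside carries an insert so that the plate's top lies 5 mm below the rim. An orange spring clip stands in the middle of each end wall
- box_seat (a point): middle of an insert's underside when fully home in the tip box (46 mm above the bench); axes as the tip box. An insert merely laid in rests on the sloping noses of the end clips (30 mm wide, reaching 2 mm over the plate's end edges), about 7 mm too high; 3 mm and tilted with one end snapped in. About 10 N straight down snaps it home, as much straight up pulls one out
- lid (a joint): angle of the clear lid (shell 94 x 134 x 40 mm high, 60 g) about its hinge on the back rim of the tip box: 0 shut, 1.92 leaning fully back; starts at 1.68 to 1.88, its top then about 150 mm above the bench. The stiff hinge keeps it about where it is left. Near 0.09 its front lip meets the orange front clip; about 6 N at the front edge snap it down to 0, where the clip keeps it
- lid_front (a point): point on the lid's outer top face, in the middle of its length, 14 mm from its front edge (80 mm from the hinge line, 40 mm off the rim plane): where to press it shut (97 mm above the bench then). With the lid open it is on the lid's back, facing away from the robot. Axes turn with the lid: when shut as the tip box's
- lid_hinge (a point): middle of the lid's hinge line, 57 mm above the bench, 47 mm behind the middle of the tip box; the line runs along the tip box's y
- refill_pack: clear plastic refill pack, open box 94 (x) x 134 (y) x 52 mm high, fixed to the bench, that carries the full insert loosely, its underside 46 mm above the bench. Origin: centre of its underside; z up, y along its length
- full_insert: full tip insert, 0.1 to 0.16 kg: blue plate 82 (x) x 122 (y) x 6 mm with rounded end edges, 80 yellow tips that reach 9 mm above the plate and 39 mm below its underside, and in the middle an upright lifting fin, 50 mm long in x, 10 mm thick in y, its top 42 mm above the plate's underside. Origin: centre of the plate's underside; z up, x and y as given. Half a turn makes no difference
- spent_insert: empty tip insert, 0.08 kg: the same blue plate and fin without tips (plate 82 x 122 x 6 mm, fin 50 x 10 mm, top 42 mm above the underside). Origin: centre of the plate's underside; starts fully home in the tip box under both end clips, its axes parallel to the box's
- tray: shallow translucent tray with a white rim, inside about 165 (its x) x 240 (its y) mm, rim 28 mm high, floor 2 mm above the bench, fixed. Origin: centre of its underside; its long side y lies roughly along the world's x. A fixed white mini centrifuge, 98 mm high, stands between it and the tip box
- amber_bottle: brown square bottle, 43 x 43 x 84 mm, bystander; origin at the centre of its underside
- reagent_bottle: small white bottle with yellow cap, 31 x 31 x 70 mm, bystander; origin at the centre of its underside
- blue_vial: small vial with white cap and blue top, 28 x 28 x 60 mm, bystander; origin at the centre of its underside
- sample_jar: clear jar with cream screw lid, 45 x 45 x 50 mm, bystander; origin at the centre of its underside
- open_tube: free-standing clear tube with red filling, 31 mm wide, 114 mm high, bystander; origin at the centre of its underside
- red_carton: small red carton, 37 x 63 x 15 mm, lying at the front, bystander
- pipette: white and blue pipette, 38 x 167 x 27 mm, lying at the front, bystander

How it is judged (in metres and radians):
On the way, in this order (a step that is already met when the one before it is completed fails the run):
1. the empty insert lies flat in the tray (horizontal distance between spent_insert and tray below 0.095 m and z of spent_insert in the frame of tray below 0.008 m and angle between spent_insert's own z axis and vertical below 0.08 rad and linear speed of spent_insert below 0.03 m/s), for 0.2 s.
2. the full insert is pressed fully home under both end clips of the box, the lid still open (horizontal distance between full_insert and box_seat below 0.004 m and z of full_insert in the frame of box_seat below 0.0025 m and angle between full_insert's own z axis and vertical below 0.03 rad and value of joint lid above 0.3 rad), for 0.2 s.
3. the lid is shut and caught by its front clip (horizontal distance between full_insert and box_seat below 0.004 m and z of full_insert in the frame of box_seat below 0.0025 m and angle between full_insert's own z axis and vertical below 0.03 rad and value of joint lid below 0.03 rad), for 0.2 s.
At the end, for the whole second after the job is handed in: The empty insert lies flat in the tray (within 9.5 cm of its middle), the full insert is home in the box (within 2.5 mm of its seat in height, 4 mm sideways, level within 0.03 rad), the lid is shut and clipped (under 0.03 rad), all at rest (all of step 3 and horizontal distance between spent_insert and tray below 0.095 m and z of spent_insert in the frame of tray below 0.008 m and angle between spent_insert's own z axis and vertical below 0.08 rad and linear speed of each of spent_insert, full_insert below 0.02 m/s); the robot touches nothing.
It fails at once if a bystander is pushed more than 3 cm (distance of any of amber_bottle, reagent_bottle, blue_vial, sample_jar, open_tube, red_carton, pipette from where it was at the start of the episode above 0.03 m).
It fails at once if the full insert is tipped more than 35 degrees, so that tips would fall out (angle between full_insert's own z axis and vertical above 0.61 rad).
It also fails if it takes over 64 s, if anything falls off the work surface, if the arm or the gripper's body presses on something with over 40 N, if the wrist force passes 120 N, or if a joint passes its speed limit or range.

## Working session

There is one attempt and no reset: what is moved stays moved. The work goes in short steps, Python scripts to look and compute and a tool call to move; the robot and the scene stay as the last step left them, time stands still between calls to the robot, and variables do not carry over. Pictures are saved under pics/ and viewed, at most 10 in all, crops included, and the job is handed in when it is done.

Besides the shell and the picture viewer there is one more tool, called after "Request:" by a JSON object that holds its "op" and its "data". jog_arm: Moves the arm, as the interface text tells. Its arguments: {"type":"object","properties":{"increments":{"type":"array"},"force":{"type":"number"}},"required":["increments"]}

```bash
mkdir -p pics
cat > h.py <<'E'
import numpy as np, cv2
from workcell import sensors, imaging, workorder, ctrl
def shot(n):
    d=imaging.get_image(n); im=d["image"]; K=np.array(d["camera_matrix"]); R=np.array(d["rotation"]); c=np.array(d["xyz"])
    return im,np.array(d["z_map"]),K,R,c
def cloud(z,K,R,c):
    v,u=np.mgrid[:z.shape[0],:z.shape[1]]
    p=np.stack([(u-K[0,2])/K[0,0]*z,(v-K[1,2])/K[1,1]*z,z],-1)
    P=p@R.T+c; P[z<=0]=np.nan; return P
def save(im,n): cv2.imwrite("pics/"+n,im[...,::-1])
E
python3 - <<'E'
from h import *
s=sensors.sense(); print(s, ctrl.tip_reach)
for n in("scene","top"):
    im,z,K,R,c=shot(n); save(im,n+"0.png"); print(n,K.tolist(),R.tolist(),c, (z>0).mean())
    np.savez(n+"0.npz",im=im,z=z,K=K,R=R,c=c)
E
```

```text
{'clock': 0.0, 'joints': array([ 7.28791735e+01,  7.24276871e+00, -2.32662480e+00,  8.05239417e+01,
       -1.00615217e-03,  9.00000970e+01]), 'joint_vel': array([-0.14145799,  0.02874279,  0.04432309,  0.01849446, -0.11754319,
       -0.04032958]), 'effort': array([ 1.46344995e-03, -4.35919261e+01,  3.52920520e+01,  1.74154749e-02,
        1.53200822e-04,  1.43928858e-06]), 'position': array([0.15444329, 0.50136024, 0.24151298]), 'orientation': array([-1.79906665e+02,  1.00630884e-03,  1.62879078e+02]), 'ft_force': array([-1.08944536, -0.257027  ,  0.11426533]), 'wrist_torque': array([ 0.07790474, -0.00391109, -0.03714463]), 'grasp_force': 0.0, 'gripper_width': 0.08564729830685831} 0.011
scene [[436.4606445600605, 0.0, 274.2707890629366], [0.0, 436.4606445600605, 209.40066963564533], [0.0, 0.0, 1.0]] [-139.59010664407364, -0.8867041523352652, -28.824717371158304] [ 0.14543958 -0.74236821  0.9988601 ] 0.9934948979591837
top [[438.1818967202203, 0.0, 282.87528785042036], [0.0, 438.1818967202203, 213.20305162750168], [0.0, 0.0, 1.0]] [-170.25642699732037, -1.9023549858592619, -90.16590508438031] [ 0.34919832 -0.03290338  1.20843268] 0.996016156462585
```

```bash
sed -i 's/R=np.array(d\["rotation"\])/R=Rot.from_euler("xyz",d["rotation"],degrees=True).as_matrix()/; s/^import numpy as np, cv2/import numpy as np, cv2\nfrom scipy.spatial.transform import Rotation as Rot/' h.py
python3 - <<'E'
from h import *
for n in("scene","top"):
    d=np.load(n+"0.npz"); P=cloud(d["z"],d["K"],Rot.from_euler("xyz",d["R"],degrees=True).as_matrix(),d["c"]); np.save(n+"P.npy",P)
    z=P[...,2]; h=z[(abs(z)<.02)]; print(n,np.nanmedian(h))
E
```

```text
scene 0.001226029077451285
top -0.0005970333194356137
```

View pics/scene0.png

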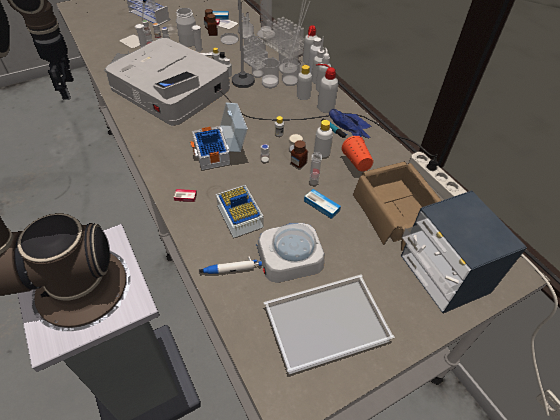

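View pics/top0.png

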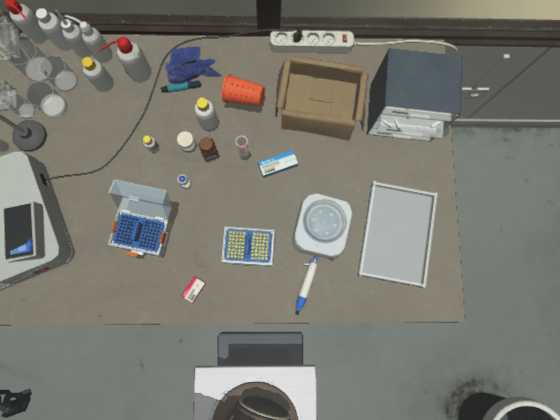

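```bash
cat > m.py <<'E'
from h import *
def rect(p):
    (c,s,a)=cv2.minAreaRect(p[:,:2].astype(np.float32)); return np.round(c,4),np.round(s,4),round(a,1),len(p),'med',np.round(np.median(p,0),4)
E
python3 - <<'E'
from m import *
for n in("top","scene"):
    d=np.load(n+"0.npz"); P=np.load(n+"P.npy"); im=d["im"]; hsv=cv2.cvtColor(im,cv2.COLOR_RGB2HSV)
    H,S,V=hsv[...,0].astype(int),hsv[...,1],hsv[...,2]
    blue=(H>100)&(H<125)&(S>110); org=(H>4)&(H<18)&(S>140)&(V>120); yel=(H>20)&(H<35)&(S>90)
    X,Y,Z=P[...,0],P[...,1],P[...,2]
    box=(X<.55)&(X>.2)&(Y>.3)&(Y<.65)if 0 else (X>.2)&(X<.55)&(Y>.2)&(Y<.6)
    pk=(X>.2)&(X<.5)&(Y>-.06)&(Y<.2)
    tr=(X>.1)&(X<.6)&(Y<-.2)&(Y>-.6)
    print(n)
    for nm,m in(("spent blue",box&blue&(Z>.03)),("spent fin",box&blue&(Z>.075)),("box all",box&(Z>.045)&(Z<.065)),("box hi",box&(Z>.1)),("full fin",pk&blue&(Z>.078)),("full blue",pk&blue&(Z>.03)&(Z<.06)),("yel",pk&yel&(Z>.05)),("pk",pk&(Z>.035)&(Z<.056)),("tray",tr&(Z>.018)&(Z<.04))):
        if m.sum()>3: print(nm,*rect(P[m]))
    m=(box&org).astype(np.uint8); k,l,st,ce=cv2.connectedComponentsWithStats(m)
    for i in range(1,k):
        if st[i,4]>4: print("orange",st[i],np.nanmean(P[l==i],0).round(4))
    b=im[180:290,90:290] if n=="top" else im[90:250,170:280]
    save(cv2.resize(b,None,fx=4 if n=="top" else 3.6,fy=4 if n=="top" else 3.6,interpolation=cv2.INTER_CUBIC),n+"c.png")
E
```

```text
top
spent blue [0.492  0.4173] [0.0994 0.3468] 2.6 1282 med [0.4919 0.3099 0.0523]
spent fin [0.4663 0.4421] [0.0471 0.2988] 12.5 213 med [0.4628 0.5339 0.1296]
box all [0.4879 0.4192] [0.16   0.3942] 10.2 2163 med [0.494  0.3142 0.0526]
box hi [0.5285 0.4428] [0.1563 0.406 ] 23.4 2873 med [0.4677 0.5412 0.1299]
full fin [0.4606 0.0219] [0.0107 0.0489] 88.4 82 med [0.4616 0.0215 0.0866]
full blue [0.4616 0.0207] [0.1184 0.079 ] 86.3 257 med [0.449  0.0154 0.0519]
yel [0.4623 0.0212] [0.103  0.0676] 86.3 217 med [0.465  0.0333 0.0546]
pk [0.4588 0.0223] [0.1339 0.0898] 86.3 1251 med [0.4541 0.0175 0.0515]
tray [ 0.4988 -0.3486] [0.2629 0.2523] 79.4 671 med [ 0.4403 -0.4012  0.028 ]
orange [112 222   5  10  30] [0.5103 0.3703 0.0578]
orange [160 232   4  10  18] [0.4843 0.2464 0.0565]
orange [127 252  11   4  32] [0.4396 0.3212 0.0574]
scene
spent blue [0.4956 0.4207] [0.102  0.3496] 2.3 595 med [0.4958 0.3025 0.0548]
spent fin [0.4714 0.4435] [0.0452 0.3062] 12.0 106 med [0.4916 0.3074 0.0869]
box all [0.4887 0.4181] [0.1563 0.3964] 10.6 1035 med [0.4891 0.3074 0.0543]
box hi [0.4652 0.4132] [0.3728 0.1692] 90.0 1066 med [0.4694 0.5277 0.1229]
full fin [0.4653 0.018 ] [0.0117 0.0465] 86.9 79 med [0.4644 0.0168 0.0868]
full blue [0.4634 0.0224] [0.1251 0.0776] 87.4 172 med [ 0.4381 -0.0104  0.0527]
yel [0.4662 0.0251] [0.118 0.069] 85.9 393 med [0.4623 0.0036 0.0599]
pk [0.46   0.0209] [0.14   0.0853] 87.1 571 med [ 0.4393 -0.0134  0.0516]
tray [ 0.5003 -0.3505] [0.2606 0.249 ] 79.3 1171 med [ 0.4662 -0.3119  0.0291]
orange [202 127   9   5  31] [0.514  0.3716 0.0576]
orange [191 141   4   6  16] [0.4447 0.3227 0.0569]
orange [210 152   5   2   5] [0.4827 0.2489 0.061 ]
orange [216 152   2   3   5] [0.4954 0.2435 0.06  ]
```

View pics/topc.png

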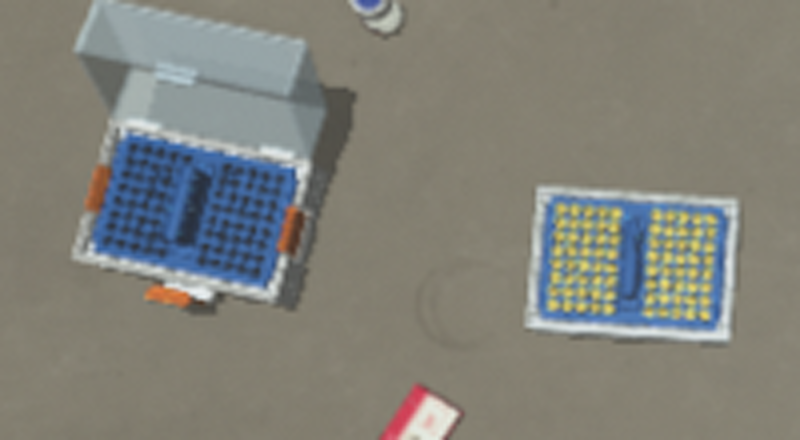

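Run:
```python
from m import *
for n in("top","scene"):
    d=np.load(n+"0.npz"); P=np.load(n+"P.npy"); im=d["im"]; hsv=cv2.cvtColor(im,cv2.COLOR_RGB2HSV)
    H,S,V=hsv[...,0].astype(int),hsv[...,1],hsv[...,2]
    X,Y,Z=P[...,0],P[...,1],P[...,2]
    blue=(H>100)&(H<125)&(S>110)
    box=(X>.4)&(X<.56)&(Y>.22)&(Y<.40)
    wh=(S<60)&(V>130)
    print(n)
    for nm,m in(("spent plate",box&blue&(Z>.048)&(Z<.056)),("spent fin",box&blue&(Z>.082)&(Z<.092)),("box rim",box&(Z>.045)&(Z<.062)&(X<.55)),("lid",(X>.45)&(X<.7)&(Y>.2)&(Y<.42)&(Z>.075)&(S<60)),):
        if m.sum()>3: print(nm,*rect(P[m]), P[m].min(0).round(3),P[m].max(0).round(3))
    tr=(X>.1)&(X<.7)&(Y<-.2)&(Y>-.6)&(Z>.02)&(Z<.036)&(V>150)
    k,l,st,ce=cv2.connectedComponentsWithStats(tr.astype(np.uint8)); i=1+st[1:,4].argmax(); print("tray",*rect(P[l==i]))
    cen=(X>.35)&(X<.65)&(Y<-.05)&(Y>-.3)&(Z>.045); print("centrifuge",P[cen].min(0),P[cen].max(0),*rect(P[cen]))
    for nm,b in(("all>0.09",(X>.2)&(X<.75)&(abs(Y)<.65)&(Z>.08)),):
        k,l,st,ce=cv2.connectedComponentsWithStats(b.astype(np.uint8))
        for i in range(1,k):
            if st[i,4]>20: print("tall",P[l==i].mean(0).round(3),P[l==i].min(0).round(3),P[l==i].max(0).round(3))
```

```text
top
spent plate [0.4971 0.3094] [0.1201 0.0792] 77.9 976 med [0.4967 0.3036 0.0519] [0.449 0.245 0.048] [0.545 0.373 0.056]
spent fin [0.4958 0.3098] [0.0107 0.0499] 76.4 81 med [0.4969 0.3093 0.0869] [0.471 0.3   0.082] [0.521 0.32  0.092]
box rim [0.499  0.3093] [0.1352 0.1314] 78.2 1862 med [0.4984 0.3028 0.0523] [0.433 0.23  0.045] [0.55  0.384 0.062]
lid [0.5774 0.293 ] [0.1369 0.0579] 77.6 1026 med [0.5817 0.2878 0.14  ] [0.535 0.222 0.075] [0.619 0.365 0.16 ]
tray [ 0.4976 -0.3888] [0.1833 0.2641] 79.2 739 med [ 0.4948 -0.3869  0.0281]
centrifuge [ 0.43001355 -0.25786174  0.0452778 ] [ 0.60312877 -0.09828356  0.10246788] [ 0.5166 -0.1776] [0.1402 0.1604] 75.8 2964 med [ 0.5101 -0.1735  0.0723]
tall [ 0.745 -0.449  0.13 ] [ 0.739 -0.498  0.104] [ 0.75  -0.382  0.15 ]
tall [0.728 0.04  0.1  ] [0.714 0.024 0.08 ] [0.743 0.055 0.117]
tall [0.73  0.136 0.084] [0.713 0.12  0.08 ] [0.746 0.152 0.089]
tall [0.52  0.57  0.116] [0.36  0.484 0.08 ] [0.696 0.65  0.155]
tall [0.582 0.288 0.136] [0.537 0.222 0.08 ] [0.619 0.365 0.16 ]
tall [ 0.523 -0.178  0.094] [ 0.469 -0.233  0.08 ] [ 0.5
[... 769 characters left out ...]
   0.10457624] [ 0.527  -0.1579] [0.192  0.1607] 75.7 2695 med [ 0.5068 -0.2021  0.0717]
tall [0.511 0.561 0.113] [0.359 0.48  0.08 ] [0.704 0.65  0.154]
tall [0.581 0.275 0.127] [0.538 0.218 0.08 ] [0.624 0.367 0.161]
tall [0.5   0.306 0.086] [0.477 0.297 0.08 ] [0.524 0.317 0.093]
tall [0.734 0.131 0.085] [0.717 0.114 0.08 ] [0.749 0.152 0.09 ]
tall [0.732 0.034 0.101] [0.718 0.02  0.081] [0.75  0.053 0.118]
tall [0.463 0.018 0.087] [0.441 0.011 0.08 ] [0.489 0.025 0.094]
tall [ 0.524 -0.19   0.095] [ 0.473 -0.239  0.08 ] [ 0.583 -0.128  0.105]
tall [ 0.747 -0.417  0.134] [ 0.744 -0.433  0.13 ] [ 0.75  -0.392  0.138]
tall [ 0.748 -0.48   0.127] [ 0.745 -0.499  0.105] [ 0.75  -0.451  0.154]
```

```bash
cat > go.py <<'E'
import sys
from h import *
# go.py x y z tool_y_angle : remaining move, in tool axes after the turn (turn first)
s=sensors.sense(); p=s["position"]; o=s["orientation"]; t=np.array([float(a) for a in sys.argv[1:4]]); A=float(sys.argv[4])
R=Rot.from_euler("xyz",o,degrees=True); ya=np.degrees(np.arctan2(*R.as_matrix()[[1,0],1]))
G=Rot.from_euler("xyz",[180,0,A+90],degrees=True)
print("clock",s["clock"],"pos",p.round(4),"ori",o.round(2),"w",s["gripper_width"].__round__(4),"F",s["ft_force"].round(1),"grip",s["grasp_force"])
print("turn (tool rotvec deg)",(R.inv()*G).as_rotvec(degrees=True).round(2),"tool y angle now",ya.round(2))
print("shift after turn, tool axes",(G.inv().apply(t-p)).round(4),"now axes",R.inv().apply(t-p).round(4),"joints",s["joints"].round(1))
E
python3 go.py 0.4985 0.309 0.2 78
```

```text
clock 0.1 pos [0.1544 0.5014 0.2416] ori [-179.92   -0.    162.88] w 0.0854 F [ 0.5  0.  -0.3] grip 0.0
turn (tool rotvec deg) [-0.08 -0.01 -5.12] tool y angle now 72.88
shift after turn, tool axes [-0.3766 -0.1167  0.0416] now axes [-0.3855 -0.0825  0.0417] joints [72.9  7.2 -2.3 80.5  0.  90. ]
```

Request:
{"op": "jog_arm", "data": {"increments": [{"az": -5.1}, {"dx": -0.042, "dy": -0.013}, {"dx": -0.042, "dy": -0.013}, {"dx": -0.042, "dy": -0.013}, {"dx": -0.042, "dy": -0.013}, {"dx": -0.042, "dy": -0.013}, {"dx": -0.042, "dy": -0.013}, {"dx": -0.042, "dy": -0.013}, {"dx": -0.042, "dy": -0.013}, {"dx": -0.0406, "dy": -0.0127, "dz": 0.04}, {}, {}]}}

```text
schema error: expected keys ax, ay, az, dx, dy, dz, grip
```

```bash
python3 go.py 0.4985 0.309 0.07 78
```

```text
clock 0.1 pos [0.1544 0.5014 0.2416] ori [-179.92   -0.    162.88] w 0.0854 F [ 0.5  0.  -0.3] grip 0.0
turn (tool rotvec deg) [-0.08 -0.01 -5.12] tool y angle now 72.88
shift after turn, tool axes [-0.3766 -0.1167  0.1716] now axes [-0.3855 -0.0823  0.1717] joints [72.9  7.2 -2.3 80.5  0.  90. ]
```

All keys are needed in each row.

Request:
{"op": "jog_arm", "data": {"increments": [{"ax": 0, "ay": 0, "az": -5.1, "dx": 0, "dy": 0, "dz": 0, "grip": -1}, {"ax": 0, "ay": 0, "az": 0, "dx": -0.042, "dy": -0.013, "dz": 0, "grip": -1}, {"ax": 0, "ay": 0, "az": 0, "dx": -0.042, "dy": -0.013, "dz": 0, "grip": -1}, {"ax": 0, "ay": 0, "az": 0, "dx": -0.042, "dy": -0.013, "dz": 0, "grip": -1}, {"ax": 0, "ay": 0, "az": 0, "dx": -0.042, "dy": -0.013, "dz": 0, "grip": -1}, {"ax": 0, "ay": 0, "az": 0, "dx": -0.042, "dy": -0.013, "dz": 0, "grip": -1}, {"ax": 0, "ay": 0, "az": 0, "dx": -0.042, "dy": -0.013, "dz": 0, "grip": -1}, {"ax": 0, "ay": 0, "az": 0, "dx": -0.042, "dy": -0.013, "dz": 0, "grip": -1}, {"ax": 0, "ay": 0, "az": 0, "dx": -0.042, "dy": -0.013, "dz": 0, "grip": -1}, {"ax": 0, "ay": 0, "az": 0, "dx": -0.0406, "dy": -0.0127, "dz": 0.04, "grip": -1}, {"ax": 0, "ay": 0, "az": 0, "dx": 0, "dy": 0, "dz": 0, "grip": -1}, {"ax": 0, "ay": 0, "az": 0, "dx": 0, "dy": 0, "dz": 0, "grip": -1}]}}

```text
clock: 1.3
position: [0.4931, 0.3112, 0.2066]
orientation: [-179.9, -0.2, 167.9]
ft_force: [0.2, 0.9, 0.3]
gripper_width: 0.0855
grasp_force: 0.0
```

```bash
python3 go.py 0.4985 0.309 0.07 78
```

```text
clock 1.3 pos [0.4931 0.3112 0.2066] ori [-1.7988e+02 -1.5000e-01  1.6787e+02] w 0.0855 F [0.2 0.9 0.3] grip 0.0
turn (tool rotvec deg) [-0.12 -0.15 -0.13] tool y angle now 77.87
shift after turn, tool axes [-0.0057 -0.001   0.1366] now axes [-0.0061 -0.0007  0.1366] joints [32.2 13.8  1.2 77.6  0.  44.4]
```

Request:
{"op": "jog_arm", "data": {"increments": [{"ax": 0, "ay": 0, "az": 0, "dx": -0.006, "dy": -0.001, "dz": 0.0366, "grip": -1}, {"ax": 0, "ay": 0, "az": 0, "dx": 0, "dy": 0, "dz": 0.04, "grip": -1}, {"ax": 0, "ay": 0, "az": 0, "dx": 0, "dy": 0, "dz": 0.03, "grip": -1}, {"ax": 0, "ay": 0, "az": 0, "dx": 0, "dy": 0, "dz": 0.02, "grip": -1}, {"ax": 0, "ay": 0, "az": 0, "dx": 0, "dy": 0, "dz": 0.01, "grip": 0.3}, {"ax": 0, "ay": 0, "az": 0, "dx": 0, "dy": 0, "dz": 0, "grip": 1}, {"ax": 0, "ay": 0, "az": 0, "dx": 0, "dy": 0, "dz": 0, "grip": 1}, {"ax": 0, "ay": 0, "az": 0, "dx": 0, "dy": 0, "dz": 0, "grip": 1}, {"ax": 0, "ay": 0, "az": 0, "dx": 0, "dy": 0, "dz": 0, "grip": 1}, {"ax": 0, "ay": 0, "az": 0, "dx": 0, "dy": 0, "dz": 0, "grip": 1}, {"ax": 0, "ay": 0, "az": 0, "dx": 0, "dy": 0, "dz": 0, "grip": 1}], "force": 80}}

```text
clock: 2.4
position: [0.4995, 0.3098, 0.0731]
orientation: [180.0, 0.1, 168.0]
ft_force: [-1.3, -2.8, 6.3]
gripper_width: 0.0084
grasp_force: 79.1
```

```bash
python3 go.py 0.4985 0.309 0.07 78
```

```text
clock 2.4 pos [0.4995 0.3098 0.0731] ori [1.7996e+02 1.0000e-01 1.6796e+02] w 0.0084 F [-1.3 -2.8  6.3] grip 79.08592700958252
turn (tool rotvec deg) [ 0.04  0.1  -0.04] tool y angle now 77.96
shift after turn, tool axes [ 0.0008 -0.001   0.0031] now axes [ 0.0008 -0.001   0.0031] joints [ 31.8  16.7 -12.   61.2  -0.   43.9]
```

Request:
{"op": "jog_arm", "data": {"increments": [{"ax": 0, "ay": 0, "az": 0, "dx": 0, "dy": 0, "dz": -0.004, "grip": 1}, {"ax": 0, "ay": 0, "az": 0, "dx": 0, "dy": 0, "dz": -0.004, "grip": 1}, {"ax": 0, "ay": 0, "az": 0, "dx": 0, "dy": 0, "dz": -0.006, "grip": 1}, {"ax": 0, "ay": 0, "az": 0, "dx": 0, "dy": 0, "dz": -0.01, "grip": 1}, {"ax": 0, "ay": 0, "az": 0, "dx": 0, "dy": 0, "dz": -0.02, "grip": 1}, {"ax": 0, "ay": 0, "az": 0, "dx": 0, "dy": 0, "dz": -0.03, "grip": 1}, {"ax": 0, "ay": 0, "az": 0, "dx": 0, "dy": 0, "dz": -0.03, "grip": 1}, {"ax": 0, "ay": 0, "az": 0, "dx": 0, "dy": 0, "dz": -0.03, "grip": 1}, {"ax": 0, "ay": 0, "az": 0, "dx": 0, "dy": 0, "dz": 0, "grip": 1}, {"ax": 0, "ay": 0, "az": 0, "dx": 0, "dy": 0, "dz": 0, "grip": 1}]}}

```text
clock: 3.4
position: [0.4995, 0.3104, 0.207]
orientation: [179.9, 0.1, 168.0]
ft_force: [0.1, 0.0, -1.4]
gripper_width: 0.0085
grasp_force: 79.1
```

```bash
python3 go.py 0.5 -0.3885 0.21 -10.8
python3 - <<'E'
from h import *
im,z,K,R,c=shot("scene"); save(im[60:260,120:320].repeat(3,0).repeat(3,1)[:600],"lift.png")
P=cloud(z,K,R,c); hsv=cv2.cvtColor(im,cv2.COLOR_RGB2HSV); H,S=hsv[...,0].astype(int),hsv[...,1]
m=(H>100)&(H<125)&(S>110)&(P[...,1]>.2)&(P[...,1]<.42)&(P[...,0]>.4)&(P[...,0]<.58)
Q=P[m];print(len(Q),np.median(Q,0),Q.min(0),Q.max(0)); A=np.c_[Q[:,:2],np.ones(len(Q))]; q=Q[:,2]<np.median(Q[:,2])+.01; print(np.linalg.lstsq(A[q],Q[q,2],rcond=None)[0])
E
```

```text
clock 3.4 pos [0.4995 0.3104 0.207 ] ori [1.7986e+02 1.2000e-01 1.6798e+02] w 0.0085 F [ 0.1  0.  -1.4] grip 79.12970781326294
turn (tool rotvec deg) [ 2.000e-01 -1.000e-02  8.878e+01] tool y angle now 77.98
shift after turn, tool axes [-0.6865  0.1315 -0.003 ] now axes [-0.146  -0.6835 -0.0043] joints [31.9 14.   1.6 77.4  0.  43.9]
580 [0.49086165 0.2961889  0.18817822] [0.44958488 0.24330912 0.18130953] [0.5533985  0.37450529 0.47743917]
[0.00557594 0.00552317 0.18348608]
```

View pics/lift.png

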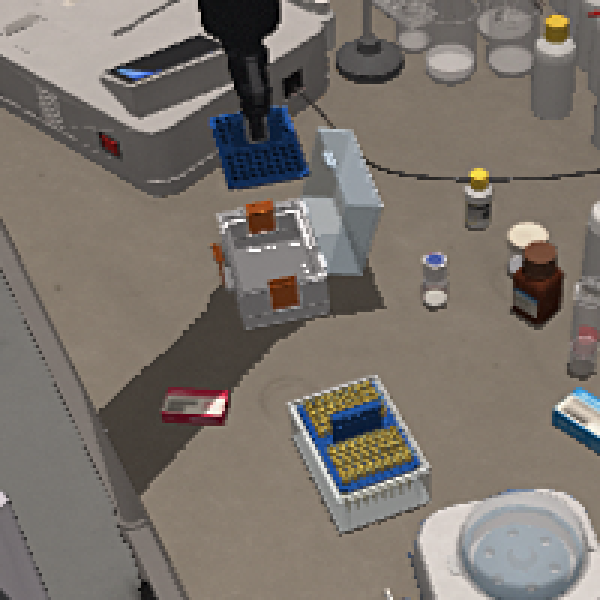

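Request:
{"op": "jog_arm", "data": {"increments": [{"ax": 0, "ay": 0, "az": 0, "dx": -0.0049, "dy": -0.0228, "dz": 0, "grip": 1}, {"ax": 0, "ay": 0, "az": 0, "dx": -0.0097, "dy": -0.0456, "dz": 0, "grip": 1}, {"ax": 0, "ay": 0, "az": 0, "dx": -0.0097, "dy": -0.0456, "dz": 0, "grip": 1}, {"ax": 0, "ay": 0, "az": 0, "dx": -0.0097, "dy": -0.0456, "dz": 0, "grip": 1}, {"ax": 0, "ay": 0, "az": 0, "dx": -0.0097, "dy": -0.0456, "dz": 0, "grip": 1}, {"ax": 0, "ay": 0, "az": 0, "dx": -0.0097, "dy": -0.0456, "dz": 0, "grip": 1}, {"ax": 0, "ay": 0, "az": 0, "dx": -0.0097, "dy": -0.0456, "dz": 0, "grip": 1}, {"ax": 0, "ay": 0, "az": 0, "dx": -0.0097, "dy": -0.0456, "dz": 0, "grip": 1}, {"ax": 0, "ay": 0, "az": 0, "dx": -0.0097, "dy": -0.0456, "dz": 0, "grip": 1}, {"ax": 0, "ay": 0, "az": 0, "dx": -0.0097, "dy": -0.0456, "dz": 0, "grip": 1}, {"ax": 0, "ay": 0, "az": 0, "dx": -0.0097, "dy": -0.0456, "dz": 0, "grip": 1}, {"ax": 0, "ay": 0, "az": 0, "dx": -0.0097, "dy": -0.0456, "dz": 0, "grip": 1}]}}

```text
clock: 4.65
position: [0.4979, -0.2278, 0.2042]
orientation: [180.0, -0.1, 168.0]
ft_force: [0.3, 0.4, -1.2]
gripper_width: 0.0084
grasp_force: 79.1
```

Request:
{"op": "jog_arm", "data": {"increments": [{"ax": 0, "ay": 0, "az": 0, "dx": -0.0097, "dy": -0.0456, "dz": 0, "grip": 1}, {"ax": 0, "ay": 0, "az": 0, "dx": -0.0097, "dy": -0.0456, "dz": 0, "grip": 1}, {"ax": 0, "ay": 0, "az": 0, "dx": -0.0097, "dy": -0.0456, "dz": 0, "grip": 1}, {"ax": 0, "ay": 0, "az": 0, "dx": -0.0049, "dy": -0.0228, "dz": 0, "grip": 1}, {"ax": 0, "ay": 0, "az": 0, "dx": 0, "dy": 0, "dz": 0, "grip": 1}, {"ax": 0, "ay": 0, "az": 0, "dx": 0, "dy": 0, "dz": 0.04, "grip": 1}, {"ax": 0, "ay": 0, "az": 0, "dx": 0, "dy": 0, "dz": 0.04, "grip": 1}, {"ax": 0, "ay": 0, "az": 0, "dx": 0, "dy": 0, "dz": 0.04, "grip": 1}, {"ax": 0, "ay": 0, "az": 0, "dx": 0, "dy": 0, "dz": 0.03, "grip": 1}, {"ax": 0, "ay": 0, "az": 0, "dx": 0, "dy": 0, "dz": 0.01, "grip": 1}, {"ax": 0, "ay": 0, "az": 0, "dx": 0, "dy": 0, "dz": 0, "grip": 1}]}}

```text
clock: 5.75
position: [0.4978, -0.3877, 0.0436]
orientation: [179.9, -0.2, 168.0]
ft_force: [0.1, 0.2, -0.8]
gripper_width: 0.0086
grasp_force: 79.1
```

```bash
python3 go.py 0.5 -0.3885 0.027 78
```

```text
clock 5.75 pos [ 0.4978 -0.3877  0.0436] ori [179.88  -0.21 168.02] w 0.0086 F [ 0.1  0.2 -0.8] grip 79.09250020980835
turn (tool rotvec deg) [ 0.12 -0.21  0.02] tool y angle now 78.02
shift after turn, tool axes [-0.0023 -0.0003  0.0166] now axes [-0.0023 -0.0004  0.0166] joints [-37.9  22.4  -7.8  60.    0.  -25.9]
```

Request:
{"op": "jog_arm", "data": {"increments": [{"ax": 0, "ay": 0, "az": 0, "dx": 0, "dy": 0, "dz": 0.008, "grip": 1}, {"ax": 0, "ay": 0, "az": 0, "dx": 0, "dy": 0, "dz": 0.005, "grip": 1}, {"ax": 0, "ay": 0, "az": 0, "dx": 0, "dy": 0, "dz": 0.003, "grip": 1}, {"ax": 0, "ay": 0, "az": 0, "dx": 0, "dy": 0, "dz": 0, "grip": 1}, {"ax": 0, "ay": 0, "az": 0, "dx": 0, "dy": 0, "dz": 0, "grip": 0.3}, {"ax": 0, "ay": 0, "az": 0, "dx": 0, "dy": 0, "dz": 0, "grip": 0}, {"ax": 0, "ay": 0, "az": 0, "dx": 0, "dy": 0, "dz": 0, "grip": 0}, {"ax": 0, "ay": 0, "az": 0, "dx": 0, "dy": 0, "dz": 0, "grip": 0}, {"ax": 0, "ay": 0, "az": 0, "dx": 0, "dy": 0, "dz": 0, "grip": 0}]}}

```text
clock: 6.65
position: [0.4989, -0.3895, 0.0296]
orientation: [-180.0, 0.0, 168.0]
ft_force: [1.0, 0.1, 0.4]
gripper_width: 0.0428
grasp_force: 0.0
```

```bash
python3 go.py 0.464 0.0207 0.2 86.3
```

```text
clock 6.65 pos [ 0.4989 -0.3895  0.0296] ori [-1.8000e+02  1.0000e-02  1.6798e+02] w 0.0428 F [1.  0.1 0.4] grip 0.0
turn (tool rotvec deg) [-0.    0.01 -8.32] tool y angle now 77.98
shift after turn, tool axes [ 0.0613  0.4071 -0.1704] now axes [ 0.1195  0.3939 -0.1705] joints [-38.   23.   -8.9  58.1   0.  -26. ]
```

Request:
{"op": "jog_arm", "data": {"increments": [{"ax": 0, "ay": 0, "az": 0, "dx": 0, "dy": 0, "dz": -0.02, "grip": 0}, {"ax": 0, "ay": 0, "az": 0, "dx": 0, "dy": 0, "dz": -0.04, "grip": 0}, {"ax": 0, "ay": 0, "az": 0, "dx": 0, "dy": 0, "dz": -0.05, "grip": -0.3}, {"ax": 0, "ay": 0, "az": 0, "dx": 0, "dy": 0, "dz": -0.05, "grip": -0.3}, {"ax": 0, "ay": 0, "az": -8.3, "dx": 0, "dy": 0, "dz": -0.01, "grip": -0.3}, {"ax": 0, "ay": 0, "az": 0, "dx": 0.0068, "dy": 0.0452, "dz": 0, "grip": -0.3}, {"ax": 0, "ay": 0, "az": 0, "dx": 0.0068, "dy": 0.0452, "dz": 0, "grip": -0.3}, {"ax": 0, "ay": 0, "az": 0, "dx": 0.0068, "dy": 0.0452, "dz": 0, "grip": -0.3}, {"ax": 0, "ay": 0, "az": 0, "dx": 0.0068, "dy": 0.0452, "dz": 0, "grip": -0.3}, {"ax": 0, "ay": 0, "az": 0, "dx": 0.0068, "dy": 0.0452, "dz": 0, "grip": -0.3}, {"ax": 0, "ay": 0, "az": 0, "dx": 0.0068, "dy": 0.0452, "dz": 0, "grip": -0.3}, {"ax": 0, "ay": 0, "az": 0, "dx": 0.0068, "dy": 0.0452, "dz": 0, "grip": -0.3}]}}

```text
clock: 7.85
position: [0.4714, -0.0689, 0.1997]
orientation: [180.0, 0.0, 176.3]
ft_force: [0.8, 0.8, -0.5]
gripper_width: 0.0557
grasp_force: 0.0
```

```bash
python3 go.py 0.464 0.0212 0.2 86.3
python3 - <<'E'
from m import *
im,z,K,R,c=shot("top"); P=cloud(z,K,R,c); X,Y,Z=P[...,0],P[...,1],P[...,2]
hsv=cv2.cvtColor(im,cv2.COLOR_RGB2HSV); H,S=hsv[...,0].astype(int),hsv[...,1]; bl=(H>100)&(H<125)&(S>110)
m=bl&(X>.3)&(Y<-.25)&(Z<.1); print("spent",*rect(P[m]))
q=P[m&(Z<.02)]; print(len(q),np.median(q,0),np.linalg.lstsq(np.c_[q[:,:2],np.ones(len(q))],q[:,2],rcond=None)[0])
w=(X>.42)&(X<.54)&(Y>.22)&(Y<.40)&(Z>.05)&(Z<.066)
print("box rim",*rect(P[w]))
E
```

```text
clock 7.85 pos [ 0.4714 -0.0689  0.1997] ori [1.8000e+02 4.0000e-02 1.7626e+02] w 0.0557 F [ 0.8  0.8 -0.5] grip 0.0
turn (tool rotvec deg) [ 0.    0.04 -0.04] tool y angle now 86.26
shift after turn, tool axes [ 0.0132  0.0895 -0.0003] now axes [ 0.0133  0.0894 -0.0003] joints [ -8.3   2.1 -13.2  74.7   0.   -4.6]
spent [ 0.4973 -0.3883] [0.1189 0.0808] 78.5 994 med [ 0.4969 -0.3844  0.0078]
930 [ 0.4970118  -0.38310369  0.00764851] [-0.00610311  0.00233271  0.01171837]
box rim [0.4861 0.3084] [0.1062 0.1527] 0.5 363 med [0.4834 0.3059 0.0562]
```

Request:
{"op": "jog_arm", "data": {"increments": [{"ax": 0, "ay": 0, "az": 0, "dx": 0.0068, "dy": 0.0452, "dz": 0, "grip": -0.3}, {"ax": 0, "ay": 0, "az": 0, "dx": 0.0068, "dy": 0.0452, "dz": 0, "grip": -0.3}, {"ax": 0, "ay": 0, "az": 0, "dx": 0, "dy": 0, "dz": 0.04, "grip": -0.3}, {"ax": 0, "ay": 0, "az": 0, "dx": 0, "dy": 0, "dz": 0.04, "grip": -0.3}, {"ax": 0, "ay": 0, "az": 0, "dx": 0, "dy": 0, "dz": 0, "grip": -0.3}, {"ax": 0, "ay": 0, "az": 0, "dx": 0, "dy": 0, "dz": 0, "grip": -0.3}]}}

```text
clock: 8.5
position: [0.4638, 0.0204, 0.1199]
orientation: [-180.0, -0.1, 176.3]
ft_force: [1.0, -0.4, 0.6]
gripper_width: 0.0555
grasp_force: 0.0
```

```bash
python3 go.py 0.464 0.0212 0.076 86.3
```

```text
clock 8.5 pos [0.4638 0.0204 0.1199] ori [-1.7999e+02 -7.0000e-02  1.7627e+02] w 0.0555 F [ 1.  -0.4  0.6] grip 0.0
turn (tool rotvec deg) [-0.01 -0.07 -0.03] tool y angle now 86.27
shift after turn, tool axes [-0.0001  0.0008  0.0439] now axes [-0.0002  0.0008  0.0439] joints [  2.5   2.5 -22.9  64.6  -0.    6.2]
```

Request:
{"op": "jog_arm", "data": {"increments": [{"ax": 0, "ay": 0, "az": 0, "dx": 0, "dy": 0.0006, "dz": 0.02, "grip": -0.3}, {"ax": 0, "ay": 0, "az": 0, "dx": 0, "dy": 0, "dz": 0.015, "grip": -0.3}, {"ax": 0, "ay": 0, "az": 0, "dx": 0, "dy": 0, "dz": 0.009, "grip": -0.3}, {"ax": 0, "ay": 0, "az": 0, "dx": 0, "dy": 0, "dz": 0, "grip": 0.3}, {"ax": 0, "ay": 0, "az": 0, "dx": 0, "dy": 0, "dz": 0, "grip": 1}, {"ax": 0, "ay": 0, "az": 0, "dx": 0, "dy": 0, "dz": 0, "grip": 1}, {"ax": 0, "ay": 0, "az": 0, "dx": 0, "dy": 0, "dz": 0, "grip": 1}, {"ax": 0, "ay": 0, "az": 0, "dx": 0, "dy": 0, "dz": 0, "grip": 1}, {"ax": 0, "ay": 0, "az": 0, "dx": 0, "dy": 0, "dz": 0, "grip": 1}, {"ax": 0, "ay": 0, "az": 0, "dx": 0, "dy": 0, "dz": 0, "grip": 1}], "force": 80}}

```text
clock: 9.5
position: [0.4652, 0.021, 0.0769]
orientation: [-180.0, 0.1, 176.3]
ft_force: [-1.4, -0.5, 6.4]
gripper_width: 0.0085
grasp_force: 79.2
```

```bash
python3 go.py 0.464 0.0212 0.21 86.3
```

```text
clock 9.5 pos [0.4652 0.021  0.0769] ori [-1.8000e+02  1.4000e-01  1.7627e+02] w 0.0085 F [-1.4 -0.5  6.4] grip 79.21345353126526
turn (tool rotvec deg) [-0.    0.14 -0.03] tool y angle now 86.27
shift after turn, tool axes [ 1.200e-03  1.000e-04 -1.331e-01] now axes [ 8.000e-04  1.000e-04 -1.331e-01] joints [  2.6   3.9 -27.   58.9  -0.    6.3]
```

Request:
{"op": "jog_arm", "data": {"increments": [{"ax": 0, "ay": 0, "az": 0, "dx": 0, "dy": 0, "dz": -0.01, "grip": 1}, {"ax": 0, "ay": 0, "az": 0, "dx": 0, "dy": 0, "dz": -0.02, "grip": 1}, {"ax": 0, "ay": 0, "az": 0, "dx": 0, "dy": 0, "dz": -0.03, "grip": 1}, {"ax": 0, "ay": 0, "az": 0, "dx": 0, "dy": 0, "dz": -0.04, "grip": 1}, {"ax": 0, "ay": 0, "az": 0, "dx": 0, "dy": 0, "dz": -0.03, "grip": 1}, {"ax": 0, "ay": 0, "az": 2.8, "dx": 0, "dy": 0, "dz": -0.01, "grip": 1}, {"ax": 0, "ay": 0, "az": 2.8, "dx": 0, "dy": 0, "dz": 0, "grip": 1}, {"ax": 0, "ay": 0, "az": 2.7, "dx": 0, "dy": 0, "dz": 0, "grip": 1}, {"ax": 0, "ay": 0, "az": 0, "dx": 0, "dy": 0, "dz": 0, "grip": 1}, {"ax": 0, "ay": 0, "az": 0, "dx": 0, "dy": 0, "dz": 0, "grip": 1}]}}

```text
clock: 10.5
position: [0.4641, 0.0211, 0.2157]
orientation: [180.0, -0.0, 168.0]
ft_force: [0.1, 1.1, -1.6]
gripper_width: 0.0083
grasp_force: 78.2
```

```bash
python3 go.py 0.4615 0.3180 0.21 78
```

```text
clock 10.5 pos [0.4641 0.0211 0.2157] ori [180.    -0.   168.05] w 0.0083 F [ 0.1  1.1 -1.6] grip 78.18790555000305
turn (tool rotvec deg) [ 0.   -0.    0.05] tool y angle now 78.05
shift after turn, tool axes [0.0643 0.2898 0.0057] now axes [0.064  0.2899 0.0057] joints [  2.6   0.8 -12.6  76.7   0.   14.6]
```

Request:
{"op": "jog_arm", "data": {"increments": [{"ax": 0, "ay": 0, "az": 0, "dx": 0.005, "dy": 0.02, "dz": 0, "grip": 1}, {"ax": 0, "ay": 0, "az": 0, "dx": 0.0091, "dy": 0.0414, "dz": 0, "grip": 1}, {"ax": 0, "ay": 0, "az": 0, "dx": 0.0091, "dy": 0.0414, "dz": 0, "grip": 1}, {"ax": 0, "ay": 0, "az": 0, "dx": 0.0091, "dy": 0.0414, "dz": 0, "grip": 1}, {"ax": 0, "ay": 0, "az": 0, "dx": 0.0091, "dy": 0.0414, "dz": 0, "grip": 1}, {"ax": 0, "ay": 0, "az": 0, "dx": 0.0091, "dy": 0.0414, "dz": 0, "grip": 1}, {"ax": 0, "ay": 0, "az": 0, "dx": 0.0091, "dy": 0.0414, "dz": 0, "grip": 1}, {"ax": 0, "ay": 0, "az": 0, "dx": 0.0045, "dy": 0.0214, "dz": 0, "grip": 1}, {"ax": 0, "ay": 0, "az": 0, "dx": -0.02, "dy": 0, "dz": 0, "grip": 1}, {"ax": 0, "ay": 0, "az": 0, "dx": -0.02, "dy": 0, "dz": 0, "grip": 1}, {"ax": 0, "ay": 0, "az": 0, "dx": 0, "dy": 0, "dz": 0, "grip": 1}, {"ax": 0, "ay": 0, "az": 0, "dx": 0, "dy": 0, "dz": 0, "grip": 1}]}}

```text
clock: 11.7
position: [0.5009, 0.3094, 0.215]
orientation: [-180.0, -0.1, 168.0]
ft_force: [-0.1, -0.4, -0.6]
gripper_width: 0.009
grasp_force: 78.4
```

```bash
python3 go.py 0.5005 0.3098 0.12 78
python3 - <<'E'
from m import *
for n in("top","scene"):
    im,z,K,R,c=shot(n); P=cloud(z,K,R,c); X,Y,Z=P[...,0],P[...,1],P[...,2]
    hsv=cv2.cvtColor(im,cv2.COLOR_RGB2HSV); H,S=hsv[...,0].astype(int),hsv[...,1]; bl=((H>100)&(H<125)&(S>110))|((H>20)&(H<35)&(S>90))
    m=bl&(X>.4)&(X<.58)&(Y>.22)&(Y<.40)&(Z>.165)&(Z<.21); print(n,*rect(P[m])); q=P[m];print(q.min(0),q.max(0))
    if n=="top": save(cv2.resize(im[180:290,90:200],None,fx=5,fy=5),"ins.png")
E
```

```text
clock 11.7 pos [0.5009 0.3094 0.215 ] ori [-1.7996e+02 -6.0000e-02  1.6798e+02] w 0.009 F [-0.1 -0.4 -0.6] grip 78.39429974555969
turn (tool rotvec deg) [-0.04 -0.06 -0.02] tool y angle now 77.98
shift after turn, tool axes [0.0005 0.0003 0.095 ] now axes [0.0004 0.0003 0.095 ] joints [31.7 14.3  2.9 78.7  0.  43.7]
top [0.497  0.3083] [0.1162 0.0806] 77.8 581 med [0.479  0.2851 0.1915]
[0.44849823 0.24549307 0.18298384] [0.54062326 0.37318947 0.20974016]
scene [0.5005 0.3064] [0.1224 0.0811] 77.9 478 med [0.4907 0.2801 0.1969]
[0.4497695  0.2410785  0.16531125] [0.55234802 0.37289299 0.20998771]
```

View pics/ins.png

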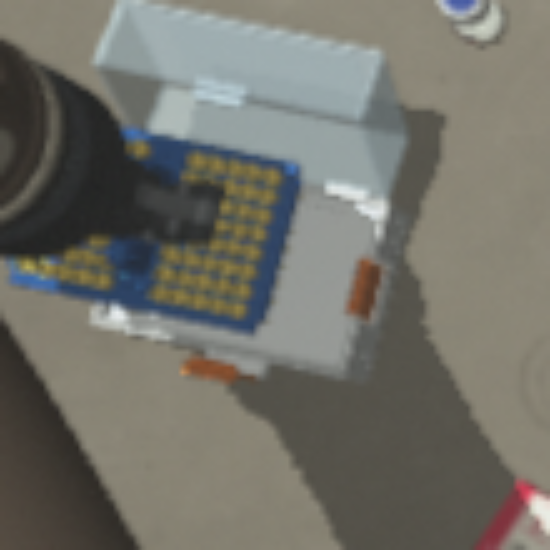

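Request:
{"op": "jog_arm", "data": {"increments": [{"ax": 0, "ay": 0, "az": 0, "dx": 0, "dy": 0.0003, "dz": 0.03, "grip": 1}, {"ax": 0, "ay": 0, "az": 0, "dx": 0, "dy": 0, "dz": 0.03, "grip": 1}, {"ax": 0, "ay": 0, "az": 0, "dx": 0, "dy": 0, "dz": 0.02, "grip": 1}, {"ax": 0, "ay": 0, "az": 0, "dx": 0, "dy": 0, "dz": 0.01, "grip": 1}, {"ax": 0, "ay": 0, "az": 0, "dx": 0, "dy": 0, "dz": 0.01, "grip": 1}, {"ax": 0, "ay": 0, "az": 0, "dx": 0, "dy": 0, "dz": 0.01, "grip": 1}, {"ax": 0, "ay": 0, "az": 0, "dx": 0, "dy": 0, "dz": 0.01, "grip": 1}, {"ax": 0, "ay": 0, "az": 0, "dx": 0, "dy": 0, "dz": 0, "grip": 1}, {"ax": 0, "ay": 0, "az": 0, "dx": 0, "dy": 0, "dz": 0, "grip": 1}]}}

```text
clock: 12.7
position: [0.5012, 0.3099, 0.0956]
orientation: [180.0, 0.0, 168.0]
ft_force: [0.2, 0.2, 0.0]
gripper_width: 0.0089
grasp_force: 78.5
```

```bash
python3 go.py 0.5005 0.3098 0.077 78
```

```text
clock 12.7 pos [0.5012 0.3099 0.0956] ori [1.8000e+02 1.0000e-02 1.6798e+02] w 0.0089 F [0.2 0.2 0. ] grip 78.48167181015015
turn (tool rotvec deg) [ 0.    0.01 -0.02] tool y angle now 77.98
shift after turn, tool axes [ 0.0006 -0.0003  0.0186] now axes [ 0.0006 -0.0003  0.0186] joints [31.7 16.2 -9.7 64.1 -0.  43.8]
```

Request:
{"op": "jog_arm", "data": {"increments": [{"ax": 0, "ay": 0, "az": 0, "dx": 0, "dy": 0, "dz": 0.004, "grip": 1}, {"ax": 0, "ay": 0, "az": 0, "dx": 0, "dy": 0, "dz": 0.004, "grip": 1}, {"ax": 0, "ay": 0, "az": 0, "dx": 0, "dy": 0, "dz": 0.004, "grip": 1}, {"ax": 0, "ay": 0, "az": 0, "dx": 0, "dy": 0, "dz": 0.003, "grip": 1}, {"ax": 0, "ay": 0, "az": 0, "dx": 0, "dy": 0, "dz": 0.003, "grip": 1}, {"ax": 0, "ay": 0, "az": 0, "dx": 0, "dy": 0, "dz": 0, "grip": 1}, {"ax": 0, "ay": 0, "az": 0, "dx": 0, "dy": 0, "dz": 0, "grip": 1}], "force": 100}}

```text
clock: 13.4
position: [0.501, 0.3094, 0.0771]
orientation: [-179.9, -0.0, 168.0]
ft_force: [-0.7, -2.8, 0.1]
gripper_width: 0.0076
grasp_force: 102.0
```

```bash
python3 go.py 0.5005 0.3098 0.077 78
```

```text
clock 13.4 pos [0.501  0.3094 0.0771] ori [-179.94   -0.    167.97] w 0.0076 F [-0.7 -2.8  0.1] grip 101.95366501808167
turn (tool rotvec deg) [-0.06 -0.   -0.03] tool y angle now 77.97
shift after turn, tool axes [0.0005 0.0003 0.0001] now axes [0.0005 0.0003 0.0001] joints [ 31.7  16.8 -11.3  61.9  -0.   43.8]
```

Request:
{"op": "jog_arm", "data": {"increments": [{"ax": 0, "ay": 0, "az": 0, "dx": 0, "dy": 0, "dz": 0.002, "grip": 1}, {"ax": 0, "ay": 0, "az": 0, "dx": 0, "dy": 0, "dz": 0.001, "grip": 1}, {"ax": 0, "ay": 0, "az": 0, "dx": 0, "dy": 0, "dz": 0, "grip": 1}]}}

```text
clock: 13.7
position: [0.501, 0.3094, 0.077]
orientation: [180.0, 0.1, 168.0]
ft_force: [-6.1, -9.3, 18.8]
gripper_width: 0.0079
grasp_force: 104.6
```

Request:
{"op": "jog_arm", "data": {"increments": [{"ax": 0, "ay": 0, "az": 0, "dx": 0, "dy": 0, "dz": -0.003, "grip": 1}, {"ax": 0, "ay": 0, "az": 0, "dx": 0, "dy": 0, "dz": 0, "grip": 0.3}, {"ax": 0, "ay": 0, "az": 0, "dx": 0, "dy": 0, "dz": 0, "grip": 0.1}, {"ax": 0, "ay": 0, "az": 0, "dx": 0, "dy": 0, "dz": 0, "grip": 0.1}, {"ax": 0, "ay": 0, "az": 0, "dx": 0, "dy": 0, "dz": 0, "grip": 0.1}, {"ax": 0, "ay": 0, "az": 0, "dx": 0, "dy": 0, "dz": -0.02, "grip": 0.1}, {"ax": 0, "ay": 0, "az": 0, "dx": 0, "dy": 0, "dz": -0.04, "grip": 0.1}, {"ax": 0, "ay": 0, "az": 0, "dx": 0, "dy": 0, "dz": -0.05, "grip": 1}, {"ax": 0, "ay": 0, "az": 0, "dx": 0, "dy": 0, "dz": -0.03, "grip": 1}, {"ax": 0, "ay": 0, "az": 0, "dx": 0.04, "dy": -0.02, "dz": 0, "grip": 1}, {"ax": 0, "ay": 0, "az": 0, "dx": 0.04, "dy": -0.02, "dz": 0, "grip": 1}, {"ax": 0, "ay": 0, "az": 0, "dx": 0, "dy": 0, "dz": 0, "grip": 1}]}}

```text
clock: 14.9
position: [0.4102, 0.2859, 0.2177]
orientation: [-179.9, -0.1, 168.1]
ft_force: [0.1, -0.1, 0.3]
gripper_width: 0.0002
grasp_force: 0.0
```

```bash
python3 go.py 0.5005 0.3098 0.1 78
python3 - <<'E'
from m import *
for n in("top","scene"):
    im,z,K,R,c=shot(n); P=cloud(z,K,R,c); X,Y,Z=P[...,0],P[...,1],P[...,2]
    hsv=cv2.cvtColor(im,cv2.COLOR_RGB2HSV); H,S=hsv[...,0].astype(int),hsv[...,1]; bl=((H>100)&(H<125)&(S>110))
    b=(X>.4)&(X<.58)&(Y>.22)&(Y<.40)
    for nm,m in(("plate",bl&b&(Z>.04)&(Z<.07)),("fin",bl&b&(Z>.08)&(Z<.1)),("yellow",b&((H>20)&(H<35)&(S>90))&(Z<.1)),("lid",(X>.45)&(X<.72)&(Y>.2)&(Y<.42)&(Z>.09)&(Z<.17)&(S<60))):
        q=P[m]; print(n,nm,*rect(q),q.min(0).round(3),q.max(0).round(3)); print(np.linalg.lstsq(np.c_[q[:,:2]-[.498,.309],np.ones(len(q))],q[:,2],rcond=None)[0].round(4))
    if n=="top": save(np.hstack([cv2.resize(im[180:290,90:200],(400,400)),np.zeros((400,5,3),np.uint8)]),"a.png"); t=im
    else: save(np.hstack([cv2.resize(t[180:280,90:190],(390,390)),cv2.resize(im[90:190,170:270],(390,390))]),"home.png")
E
```

```text
clock 14.9 pos [0.4102 0.2859 0.2177] ori [-1.7994e+02 -1.1000e-01  1.6807e+02] w 0.0002 F [ 0.1 -0.1  0.3] grip 0.0
turn (tool rotvec deg) [-0.06 -0.11  0.07] tool y angle now 78.07
shift after turn, tool axes [-0.0833  0.0421  0.1177] now axes [-0.0836  0.0422  0.1175] joints [34.9  4.7 -8.2 77.3  0.  46.8]
top plate [0.4973 0.3099] [0.121  0.0796] 78.3 252 med [0.4872 0.3017 0.0518] [0.449 0.245 0.046] [0.547 0.373 0.06 ]
[-0.0062  0.0042  0.0519]
top fin [0.4959 0.3086] [0.0096 0.0492] 76.9 70 med [0.4945 0.3084 0.0871] [0.472 0.302 0.08 ] [0.521 0.316 0.091]
[0.0658 0.2669 0.0867]
top yellow [0.4972 0.3103] [0.1065 0.0674] 77.7 385 med [0.4981 0.2999 0.0561] [0.454 0.253 0.047] [0.54  0.369 0.064]
[0.0017 0.0041 0.0561]
top lid [0.5418 0.3009] [0.1368 0.1301] 77.8 980 med [0.5826 0.2876 0.1403] [0.479 0.222 0.09 ] [0.619 0.365 0.159]
[0.0903 0.0154 0.1303]
scene plate [0.5013 0.3092] [0.1204 0.0809] 78.0 135 med [0.4905 0.3036 0.0539] [0.452 0.243 0.049] [0.552 0.375 0.069]
[0.0282 0.0094 0.0564]
scene fin [0.5006 0.3056] [0.0149 0.0478] 81.0 58 med [0.5004 0.3061 0.0868] [0.478 0.296 0.08 ] [0.525 0.315 0.092]
[0.1069 0.4083 0.0873]
scene yellow [0.5014 0.3125] [0.1184 0.0678] 77.7 230 med [0.4962 0.2884 0.0609] [0.459 0.251 0.051] [0.544 0.376 0.086]
[-0.0001 -0.0105  0.0603]
scene lid [0.5511 0.2978] [0.144  0.1204] 78.2 548 med [0.5825 0.2665 0.1395] [0.493 0.217 0.09 ] [0.623 0.366 0.161]
[ 0.4307 -0.0322  0.0941]
```

View pics/home.png

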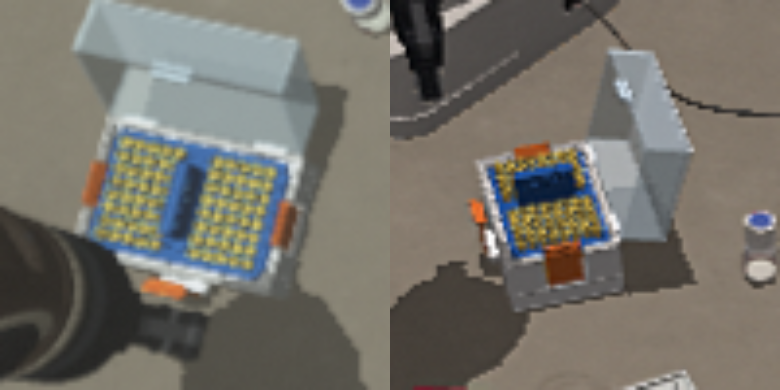

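Request:
{"op": "jog_arm", "data": {"increments": [{"ax": 0, "ay": 0, "az": 0, "dx": -0.0448, "dy": 0.0083, "dz": 0, "grip": 1}, {"ax": 0, "ay": 0, "az": 0, "dx": -0.0448, "dy": 0.0083, "dz": 0, "grip": 1}, {"ax": 0, "ay": 0, "az": 0, "dx": -0.0448, "dy": 0.0083, "dz": 0, "grip": 1}, {"ax": 0, "ay": 0, "az": 0, "dx": -0.0448, "dy": 0.0083, "dz": 0, "grip": 1}, {"ax": 0, "ay": 0, "az": 0, "dx": -0.0448, "dy": 0.0082, "dz": 0, "grip": 1}, {"ax": 0, "ay": 0, "az": 0, "dx": 0, "dy": 0, "dz": 0, "grip": 1}, {"ax": 0, "ay": 0, "az": 0, "dx": 0, "dy": 0, "dz": 0.03, "grip": 1}, {"ax": 0, "ay": 0, "az": 0, "dx": 0, "dy": 0, "dz": 0.03, "grip": 1}, {"ax": 0, "ay": 0, "az": 0, "dx": 0, "dy": 0, "dz": 0.026, "grip": 1}, {"ax": 0, "ay": 0, "az": 0, "dx": 0, "dy": 0, "dz": 0, "grip": 1}, {"ax": 0, "ay": 0, "az": 0, "dx": 0, "dy": 0, "dz": 0, "grip": 1}]}}

```text
clock: 16.1
position: [0.6423, 0.2813, 0.1313]
orientation: [-180.0, -0.0, 168.0]
ft_force: [0.3, 0.4, 1.1]
gripper_width: -0.0002
grasp_force: 0.0
```

```bash
python3 go.py 0.4992 0.3093 0.131 78
python3 - <<'E'
from m import *
im,z,K,R,c=shot("scene"); save(cv2.resize(im[60:190,160:290],(520,520),interpolation=cv2.INTER_CUBIC),"behind.png")
E
```

```text
clock 16.1 pos [0.6423 0.2813 0.1313] ori [-1.7997e+02 -4.0000e-02  1.6797e+02] w -0.0002 F [0.3 0.4 1.1] grip 0.0
turn (tool rotvec deg) [-0.03 -0.04 -0.03] tool y angle now 77.97
shift after turn, tool axes [ 0.1458 -0.0023  0.0003] now axes [ 0.1458 -0.0024  0.0005] joints [23.6 27.6 11.3 73.7  0.  35.7]
```

View pics/behind.png

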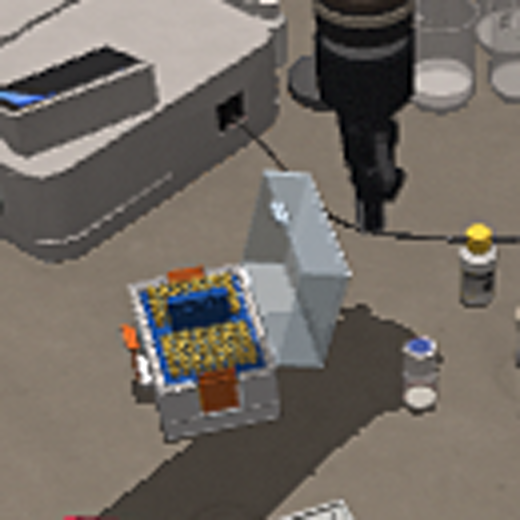

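Request:
{"op": "jog_arm", "data": {"increments": [{"ax": 0, "ay": 0, "az": 0, "dx": 0.0105, "dy": 0, "dz": 0, "grip": 1}, {"ax": 0, "ay": 0, "az": 0, "dx": 0.0105, "dy": 0, "dz": 0, "grip": 1}, {"ax": 0, "ay": 0, "az": 0, "dx": 0.0105, "dy": 0, "dz": 0, "grip": 1}, {"ax": 0, "ay": 0, "az": 0, "dx": 0.0105, "dy": 0, "dz": 0, "grip": 1}, {"ax": 0, "ay": 0, "az": 0, "dx": 0.0105, "dy": 0, "dz": 0, "grip": 1}, {"ax": 0, "ay": 0, "az": 0, "dx": 0.0064, "dy": 0, "dz": -0.0026, "grip": 1}, {"ax": 0, "ay": 0, "az": 0, "dx": 0.0064, "dy": 0, "dz": -0.0026, "grip": 1}, {"ax": 0, "ay": 0, "az": 0, "dx": 0.007, "dy": 0, "dz": -0.0016, "grip": 1}, {"ax": 0, "ay": 0, "az": 0, "dx": 0.007, "dy": 0, "dz": -0.0015, "grip": 1}, {"ax": 0, "ay": 0, "az": 0, "dx": 0, "dy": 0, "dz": 0, "grip": 1}]}}

```text
clock: 17.15
position: [0.5638, 0.298, 0.14]
orientation: [180.0, -0.0, 168.0]
ft_force: [0.2, 1.2, 0.7]
gripper_width: 0.0001
grasp_force: 0.0
```

```bash
python3 go.py 0.4992 0.3093 0.131 78
python3 - <<'E'
from m import *
im,z,K,R,c=shot("scene"); save(cv2.resize(im[60:190,160:290],(520,520),interpolation=cv2.INTER_CUBIC),"push1.png")
E
```

```text
clock 17.15 pos [0.5638 0.298  0.14  ] ori [ 1.7999e+02 -2.0000e-02  1.6801e+02] w 0.0001 F [0.2 1.2 0.7] grip 0.0
turn (tool rotvec deg) [ 0.01 -0.02  0.01] tool y angle now 78.01
shift after turn, tool axes [ 0.0655 -0.0024  0.009 ] now axes [ 0.0655 -0.0024  0.009 ] joints [27.9 20.4  1.7 71.3  0.  39.8]
```

View pics/push1.png

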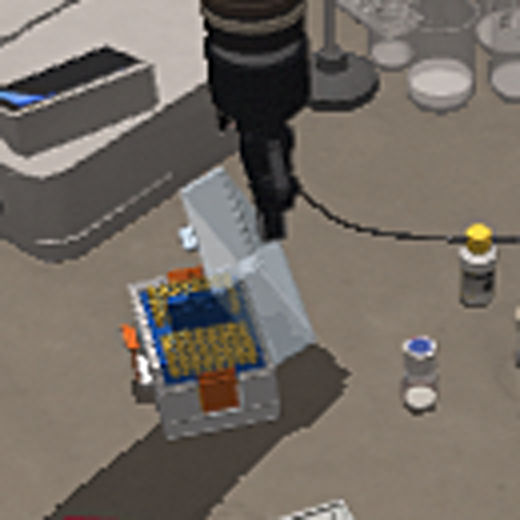

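Request:
{"op": "jog_arm", "data": {"increments": [{"ax": 0, "ay": 0, "az": 0, "dx": 0.007, "dy": -0.001, "dz": 0, "grip": 1}, {"ax": 0, "ay": 0, "az": 0, "dx": 0.0068, "dy": -0.001, "dz": 0, "grip": 1}, {"ax": 0, "ay": 0, "az": 0, "dx": 0.007, "dy": 0, "dz": 0.001, "grip": 1}, {"ax": 0, "ay": 0, "az": 0, "dx": 0.007, "dy": 0, "dz": 0.0016, "grip": 1}, {"ax": 0, "ay": 0, "az": 0, "dx": 0.0067, "dy": 0, "dz": 0.0024, "grip": 1}, {"ax": 0, "ay": 0, "az": 0, "dx": 0.0067, "dy": 0, "dz": 0.003, "grip": 1}, {"ax": 0, "ay": 0, "az": 0, "dx": 0.006, "dy": 0, "dz": 0.0038, "grip": 1}, {"ax": 0, "ay": 0, "az": 0, "dx": 0.006, "dy": 0, "dz": 0.0042, "grip": 1}, {"ax": 0, "ay": 0, "az": 0, "dx": 0.004, "dy": 0, "dz": 0.0036, "grip": 1}, {"ax": 0, "ay": 0, "az": 0, "dx": 0.0038, "dy": 0, "dz": 0.0037, "grip": 1}, {"ax": 0, "ay": 0, "az": 0, "dx": 0, "dy": 0, "dz": 0, "grip": 1}]}}

```text
clock: 18.3
position: [0.5038, 0.3084, 0.1157]
orientation: [-180.0, -0.1, 168.0]
ft_force: [0.6, -0.2, -0.2]
gripper_width: -0.0
grasp_force: 0.0
```

```bash
python3 go.py 0.4992 0.3093 0.131 78
```

```text
clock 18.3 pos [0.5038 0.3084 0.1157] ori [-1.7995e+02 -5.0000e-02  1.6800e+02] w -0.0 F [ 0.6 -0.2 -0.2] grip 0.0
turn (tool rotvec deg) [-0.05 -0.05  0.  ] tool y angle now 78.0
shift after turn, tool axes [ 0.0047 -0.0001 -0.0153] now axes [ 0.0047 -0.0001 -0.0153] joints [31.5 15.9 -7.5 66.7 -0.  43.5]
```

Request:
{"op": "jog_arm", "data": {"increments": [{"ax": 0, "ay": 0, "az": 0, "dx": 0, "dy": 0, "dz": -0.02, "grip": 1}, {"ax": 0, "ay": 0, "az": 0, "dx": 0.019, "dy": 0, "dz": 0, "grip": 1}, {"ax": 0, "ay": 0, "az": 0, "dx": 0.019, "dy": 0, "dz": 0, "grip": 1}, {"ax": 0, "ay": 0, "az": 0, "dx": 0, "dy": 0, "dz": 0.01, "grip": 1}, {"ax": 0, "ay": 0, "az": 0, "dx": 0, "dy": 0, "dz": 0.005, "grip": 1}, {"ax": 0, "ay": 0, "az": 0, "dx": 0, "dy": 0, "dz": 0.005, "grip": 1}, {"ax": 0, "ay": 0, "az": 0, "dx": 0, "dy": 0, "dz": 0.004, "grip": 1}, {"ax": 0, "ay": 0, "az": 0, "dx": 0, "dy": 0, "dz": 0, "grip": 1}]}}

```text
clock: 19.1
position: [0.4675, 0.3161, 0.1117]
orientation: [-180.0, -0.0, 168.0]
ft_force: [0.6, -0.4, 0.3]
gripper_width: -0.0003
grasp_force: 0.0
```

Request:
{"op": "jog_arm", "data": {"increments": [{"ax": 0, "ay": 0, "az": 0, "dx": 0, "dy": 0, "dz": 0.002, "grip": 1}, {"ax": 0, "ay": 0, "az": 0, "dx": 0, "dy": 0, "dz": 0.002, "grip": 1}, {"ax": 0, "ay": 0, "az": 0, "dx": 0, "dy": 0, "dz": 0, "grip": 1}]}}

```text
clock: 19.4
position: [0.4678, 0.3163, 0.1082]
orientation: [-180.0, 0.0, 168.0]
ft_force: [0.8, 0.4, 0.2]
gripper_width: -0.0003
grasp_force: 0.0
```

Run:
```python
from m import *
im,z,K,R,c=shot("scene"); save(cv2.resize(im[60:190,160:290],(520,520),interpolation=cv2.INTER_CUBIC),"push2.png")
```

```text
(no output)
```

View pics/push2.png

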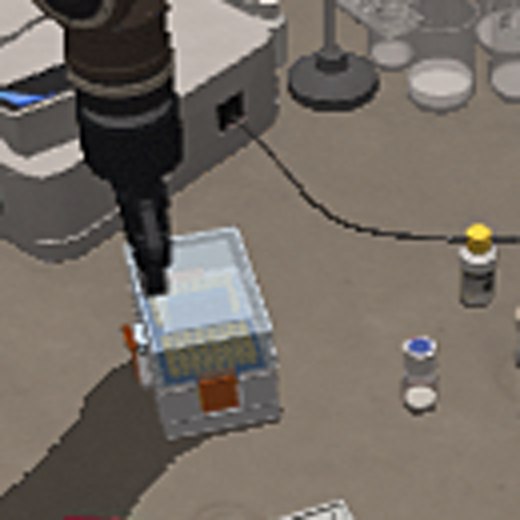

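Request:
{"op": "jog_arm", "data": {"increments": [{"ax": 0, "ay": 0, "az": 0, "dx": 0, "dy": 0, "dz": 0.002, "grip": 1}, {"ax": 0, "ay": 0, "az": 0, "dx": 0, "dy": 0, "dz": 0.001, "grip": 1}, {"ax": 0, "ay": 0, "az": 0, "dx": 0, "dy": 0, "dz": 0, "grip": 1}]}}

```text
clock: 19.75
position: [0.4676, 0.3165, 0.1077]
orientation: [179.9, 0.1, 168.0]
ft_force: [-4.0, -2.8, 14.5]
gripper_width: -0.0005
grasp_force: 7.2
```

Request:
{"op": "jog_arm", "data": {"increments": [{"ax": 0, "ay": 0, "az": 0, "dx": 0, "dy": 0, "dz": -0.02, "grip": 1}, {"ax": 0, "ay": 0, "az": 0, "dx": 0, "dy": 0, "dz": -0.05, "grip": 1}, {"ax": 0, "ay": 0, "az": 0, "dx": 0, "dy": 0, "dz": -0.05, "grip": 1}, {"ax": 0, "ay": 0, "az": 0, "dx": 0.05, "dy": 0, "dz": 0, "grip": 1}, {"ax": 0, "ay": 0, "az": 0, "dx": 0.05, "dy": 0, "dz": 0, "grip": 1}, {"ax": 0, "ay": 0, "az": 0, "dx": 0.05, "dy": 0, "dz": 0, "grip": 1}, {"ax": 0, "ay": 0, "az": 0, "dx": 0, "dy": 0, "dz": 0, "grip": 1}, {"ax": 0, "ay": 0, "az": 0, "dx": 0, "dy": 0, "dz": 0, "grip": 1}]}}

```text
clock: 20.55
position: [0.32, 0.348, 0.2258]
orientation: [180.0, 0.0, 168.1]
ft_force: [-0.1, 0.0, 0.2]
gripper_width: -0.0002
grasp_force: 0.0
```

Run:
```python
from m import *
for n in("top","scene"):
    im,z,K,R,c=shot(n); P=cloud(z,K,R,c); X,Y,Z=P[...,0],P[...,1],P[...,2]
    m=(X>.44)&(X<.555)&(Y>.25)&(Y<.37)&(Z>.075)&(Z<.14)
    q=P[m]; print(n,len(q),np.median(q,0),np.linalg.lstsq(np.c_[q[:,:2]-[.499,.309],np.ones(len(q))],q[:,2],rcond=None)[0].round(4), np.percentile(q[:,2],[2,25,75,98]).round(4))
    if n=="top":
        m=(X>.44)&(X<.56)&(Y<-.32)&(Y>-.46)&(Z<.03); print("tray",np.median(P[m],0)); t=im
    else: save(np.hstack([cv2.resize(t[170:290,90:210],(390,390)),cv2.resize(im[90:190,170:270],(390,390))]),"end.png")
```

```text
top 1802 [0.49538956 0.3092407  0.09708224] [0.0066 0.0016 0.0969] [0.0921 0.0955 0.0985 0.1014]
tray [ 0.4980527  -0.38437419  0.00530316]
scene 759 [0.49641823 0.30379281 0.09881697] [0.0328 0.0083 0.0984] [0.0846 0.0974 0.1002 0.1029]
```

View pics/end.png

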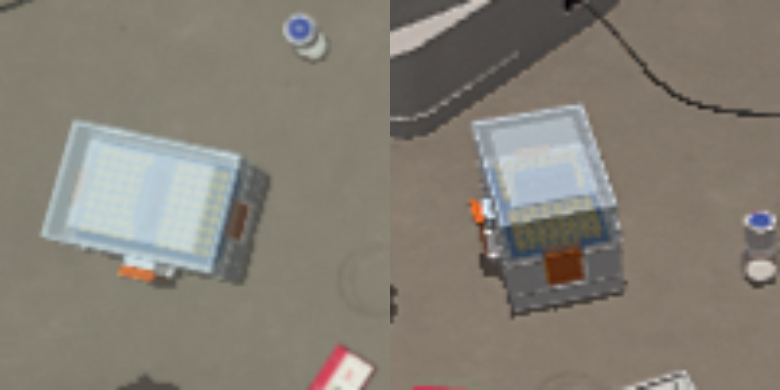

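The lid lies level at 97 mm (slope under 0.01), caught under the orange front clip. The spent insert is flat in the tray.

```bash
python3 -c "
from workcell import workorder
print(workorder.hand_in())"
```

```text
the job is handed in; nothing more can be done
None
```

I handed the job in at about 20.7 s on the robot's clock: the empty insert lies flat in the tray, the full insert is home in the box, and the lid is pressed shut under its front clip; the hand-in gave no verdict.

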